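Seat the slide cassette and snap its clamp shut

ROBOT

A 7-joint arm with a two-finger parallel gripper is mounted at the origin on the work surface. World frame = base frame: x ahead of the robot, y to its left, z up, the work surface at z = 0. Lengths are in m, angles in degrees, forces in N, time in s.
With the tool pointing down it reaches from about 0.4 to 0.85 m from the base axis. Payload 4.5 kg.
Tool frame: the origin (TCP) lies at the centre of the arm's flange, where the gripper is bolted on; the fingertips stand 173 mm ahead of it and the grasp point (between the pads) lies 155 mm ahead of it (bot.grasp_offset is the y of the grasp point in the tool frame, in m); y points along the fingers, z is the direction in which the jaws open and shut, and the axes are right-handed (so a half turn about y gives the same grasp; the last joint's range is limited). The gripper opens to 85 mm and grips with 20 to 120 N. Pads are 22 mm wide; open, the fingers measure 114 mm over their backs; the gripper's body (76 mm by 85 mm) begins 54 mm behind the grasp point. The pads swing forward as they close: fully open they stand 13 mm farther back than shut.
Start: joints at [1.937, 39.483, -11.15, 89.685, 9.013, 51.709, -12.324], TCP at [0.625, 0, 0.405] pointing down, gripper open.
Joint ranges: [-172.22, 172.22], [-26.19, 119.32], [-84.43, 86.54], [7.71, 146.69], [-57.33, 237.33], [2.42, 119.75], [-152.13, 152.13]. Speed limits (degrees/s): [147.25, 147.25, 180, 180, 180, 180, 180].

INTERFACE

Orientations are given as a 3x3 rotation matrix whose columns are the frame's x, y, z axes.
In Python, from workcell import telemetry, eyes, close_job, bot gives the robot as it stands. The module is installed in compiled form; this text tells all that it offers.
- The arm moves only by the tool play_rows, never from a script. Its argument "deltas" is a list of rows, each a list of 7 numbers: the turn, a rotation vector about the tool's x, y, z in rad, then the shift along the tool's x, y, z in m, then the opening, from -1 (shut) to 1 (fully open). In form: [[ax, ay, az, x, y, z, gripper], ...]. A call has 1 to 12 rows; each row is the pose to reach, as a shift and turn from the pose measured when the call began, along the tool's axes at that moment; what a row does not reach only later rows make up. A row lasts 1/10 s, in which the tool goes at most 50 mm and 8.59 degrees, less where a joint would pass 70% of its speed; a pose out of reach is approached as far as the arm can. A call with a gripper value outside its range is refused whole. The fingers move at their own pace and stop on an object; the grip force is fixed at half the most. Time passes only in rows, so rows that repeat a pose let the fingers close. It gives the time, the measured TCP pose, the force and the opening at its end, in the units of the state.
- telemetry.get_obs(): the state, without advancing time (a new reading comes with each control period).
- eyes.capture(name): name is "scene" or "side" or "wrist"; returns a dict with "img" (384x512x3 uint8, red, green, blue), "range_z" (384x512 float32, m along the optical axis (not along the pixel's ray), 0 where there is no reading), "fx", "fy", "cx", "cy" (pixels), "dist" ([k1, k2, p1, p2, k3] as OpenCV has them; the pictures are not rectified), "eye" and "rotation" of the camera in the world. Camera axes: x right, y up, looking along -z (the intrinsics and any distortion apply to the point x, -y, -z); pixel columns grow to the right and rows downward; lengths in m; the calibration is good to about 2 mm. A picture is of the moment at which its call begins.
- close_job(): hands the job in, once; it reports no verdict.
The state is a dict: "t": time; "joints": joint angles; "qd": joint speeds; "tau": joint torques, N m; "ee_pos": TCP position; "eef_rot": TCP orientation; "ft_force": force on the tool from outside, world axes, zero at the start; "wrist_torque": the same for the moment, N m; "width": finger opening in m.
Only numpy, scipy, OpenCV 4.12 (cv2) and the standard library are available. Lean on these libraries where they do the work, as an engineer would, in place of code of your own. Each camera call takes 0.05 s, during which the arm holds its last target.

TASK

One of the two clamping bays holds a blue slide cassette that is not yet all the way in: with the fingertips, push the cassette along its rails until it is fully home against the back stop, then push the orange lever of that same bay over to the back until it passes its dead point and snaps into lock. Only push, and gently, for the slides are glass: do not lift the cassette. Leave the empty bay's lever open, and leave everything else on the bench where it stands.

Things in the scene. Friction and masses are not known exactly. Their poses are not given: they have to be found in the camera images.
- cassette: slide cassette: blue frame with four glass slides, 110 (x) x 60 (y) x 20 (z) mm, about 0.12 kg. Origin at the centre of its underside, which lies on the bay's base plate 12 mm above the bench. It starts between the rails of the loaded bay, 20 to 40 mm short of the back stop, and slides along the bay's x; fully home its origin is at x = 0 of the bay and its front face at x = -55 mm
- bay: the loaded bay: grey slide-clamping bay fixed to the bench; base plate 12 mm thick, 110 mm wide, from x = -115 to +135 mm in its own frame. Own x = loading direction, roughly away from the robot; z up. Origin on the bench, below the centre of a cassette that is home. White side rails (inner faces 64 mm apart, tops 26 mm up) run from x = -65 to +60 mm
- bay_lever (a joint): clamp lever of the loaded bay, rad. 0 = open, leaning 0.50 from upright to the bay's front (-x); grows as it is pushed to the back (+x); dead point 0.80; locked on its stop at 1.15, leaning 0.65 back. Let go before the dead point it springs back open; beyond it, it snaps to the stop. The push needed at the handle is about 5 N along its arc (up to 12 N if the fingers rub on it) and fades to nothing at the dead point
- bay_stop (a point): middle of the front face of the loaded bay's white back stop, at x = +55 mm in the bay's frame, 22 mm above the bench (its top is 32 mm up); the cassette's far end rests on it when home
- bay_under_pad (a point): middle of the underside of the loaded bay's black pad (30 x 44 mm, over the rear of the cassette), at x = +35 mm, 42 mm above the bench; the steel arm above it reaches 56 mm. It drops 8 mm as the lever goes over and stays 2 mm clear of the cassette
- bay_pivot (a point): hinge of the loaded bay's lever, at x = +90 mm in the bay's frame, 50 mm above the bench, its axis along the bay's y, between two steel posts (48 mm over both, tops 64 mm up). The handle's centre circles it at 85 mm
- bay_grip (a point): handle of the loaded bay's lever, an orange round cross-bar 20 mm thick, 50 mm long across the bay, on a 10 mm steel rod: the bar's centre, 125 mm above the bench when open, 131 mm at the dead point, 118 mm when locked
- idle: the empty bay, the same in every way but without a cassette; either bay may stand on the left
- idle_lever (a joint): clamp lever of the empty bay, rad, the same mechanism; it is to stay open at 0
- idle_grip (a point): handle of the empty bay's lever, of the same form
- spare: spare cassette lying on the bench at the right: white frame, 110 x 60 x 20 mm, origin at the centre of its underside; leave it
- tips_blue: blue pipette-tip box, 118 x 78 x 57 mm, at the left; origin at the centre of its underside; leave it
- tips_red: clear pipette-tip box with red tips, 118 x 78 x 57 mm, at the right; origin at the centre of its underside; leave it
- bottle_a: glass bottle with blue cap, 70 mm across, 130 mm tall, far left; origin at the centre of its underside; leave it
- bottle_b: glass bottle with blue cap, 70 mm across, 130 mm tall, far right; origin at the centre of its underside; leave it
- timer: round blue timer, 72 mm across, 24 mm tall, near left; origin at the centre of its underside; leave it
- vial: small amber vial with white cap, 24 mm across, 42 mm tall, standing between the two bays; origin at the centre of its underside; leave it
- rack: green tube rack, 50 x 100 x 42 mm, beyond the bays; origin at the centre of its underside; leave it
There are look-alikes about, which are no part of the job. Leave any brown look-alike of the cassette alone.

How it is judged (in metres and radians):
On the way, in this order (a step that is already met when the one before it is completed fails the run):
1. the cassette is home against the back stop, the lever still open (x of cassette in the frame of bay above -0.003 m and value of joint bay_lever below 0.3 rad), for 0.2 s.
2. the lever has snapped into lock (value of joint bay_lever above 1.07 rad), for 0.2 s.
At the end, for the whole second after the job is handed in: the cassette lies flat between the rails within 3 mm of the back stop, at rest; its bay's lever is locked (above 1.07 rad); the empty bay's lever is open (below 0.15 rad) (x of cassette in the frame of bay above -0.003 m and z of cassette in the frame of bay below 0.016 m and angle between cassette's own z axis and vertical below 0.06 rad and linear speed of cassette below 0.01 m/s and value of joint bay_lever above 1.07 rad and value of joint idle_lever below 0.15 rad); the robot touches nothing.
It fails at once if the fingers press on the cassette, or on a bay or its lever, with more than 40 N (contact force between the fingers and cassette above 40 N or contact force between the fingers and bay above 40 N or contact force between the fingers and idle above 40 N).
It fails at once if the cassette is lifted (more than 10 mm) or tipped (more than 0.25 rad) (height (world z) of cassette above 0.022 m or angle between cassette's own z axis and vertical above 0.25 rad).
It fails at once if the lever is pushed past its dead point before the cassette is home (value of joint bay_lever above 0.8 rad and not (x of cassette in the frame of bay above -0.005 m)).
It fails at once if the empty bay's lever is moved more than 0.4 rad (value of joint idle_lever above 0.4 rad).
It fails at once if another thing on the bench is moved more than 25 mm (distance of any of spare, tips_blue, tips_red, bottle_a, bottle_b, timer, vial, rack from where it was at the start of the episode above 0.025 m).
It also fails if it takes over 48 s, if anything falls off the work surface, if the arm or the gripper's body presses on something with over 40 N, if the wrist force passes 120 N, or if a joint passes its speed limit or range.

## Working session

There is one attempt and no reset: what is moved stays moved. The work goes in short steps, Python scripts to look and compute and a tool call to move; the robot and the scene stay as the last step left them, time stands still between calls to the robot, and variables do not carry over. Pictures are saved under pics/ and viewed, and the job is handed in when it is done.

Besides the shell and the picture viewer there is one more tool, called after ">>>" in YAML: its name, and indented under it one key for each argument. play_rows: Moves the arm, as the interface text tells. Its arguments: {"type":"object","properties":{"deltas":{"type":"array"}},"required":["deltas"]}

```bash
mkdir -p pics; cat > h.py <<'E'
import numpy as np, cv2
from workcell import telemetry, eyes, close_job, bot
def cap(n,fn=None):
    c=eyes.capture(n)
    if fn: cv2.imwrite('pics/'+fn, c['img'][:,:,::-1])
    return c
def K(c): return np.array([[c['fx'],0,c['cx']],[0,c['fy'],c['cy']],[0,0,1.]])
def ray(c,uv):
    p=cv2.undistortPoints(np.array(uv,float).reshape(-1,1,2),K(c),np.array(c['dist'],float))[:,0]
    d=np.c_[p[:,0],-p[:,1],-np.ones(len(p))]
    return d@np.array(c['rotation']).T
def onz(c,uv,z):
    d=ray(c,uv); e=np.array(c['eye']); return e+d*((z-e[2])/d[:,2])[:,None]
def depth(c,uv):
    uv=np.array(uv).reshape(-1,2); r=c['range_z'][uv[:,1].astype(int),uv[:,0].astype(int)]
    return np.array(c['eye'])+ray(c,uv)*r[:,None]
E
python3 - <<'E'
from h import *
o=telemetry.get_obs(); print({k:np.round(v,3).tolist() for k,v in o.items()})
for n in ['scene','side','wrist']:
    c=cap(n,n+'1.png'); print(n,c['eye'],np.round(c['rotation'],3).tolist(),c['dist'],c['fx'])
E
```

```text
{'t': 0.0, 'joints': [1.938, 39.534, -11.146, 89.745, 9.014, 51.71, -12.323], 'qd': [-0.086, -0.025, -0.036, 0.009, 0.041, 0.067, -0.012], 'tau': [0.001, -53.963, -1.267, -15.855, 0.009, 0.009, 0.0], 'ee_pos': [0.625, -0.0, 0.404], 'eef_rot': [[0.0, -0.002, 1.0], [-1.0, -0.0, 0.0], [0.0, -1.0, -0.002]], 'ft_force': [0.102, -0.083, 0.154], 'wrist_torque': [0.025, -0.045, -0.038], 'width': 0.085}
scene [ 1.46116631 -0.18247136  1.11433811] [[0.231, -0.719, 0.656], [0.973, 0.165, -0.162], [0.008, 0.676, 0.737]] [0.02893522 0.         0.         0.         0.        ] 457.34805756306076
side [ 0.00284688 -0.92794867  0.81946689] [[0.869, 0.263, -0.419], [-0.495, 0.464, -0.734], [0.002, 0.846, 0.534]] [-0.07066211  0.          0.          0.          0.        ] 381.34381232262723
wrist [0.62569904 0.06946232 0.37339483] [[1.0, -0.001, 0.001], [0.001, 0.962, 0.273], [-0.001, -0.273, 0.962]] [-0.02616878  0.          0.          0.          0.        ] 277.3487411614429
```

View pics/scene1.png

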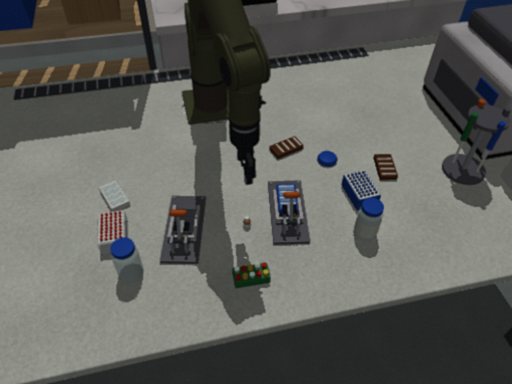

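View pics/side1.png

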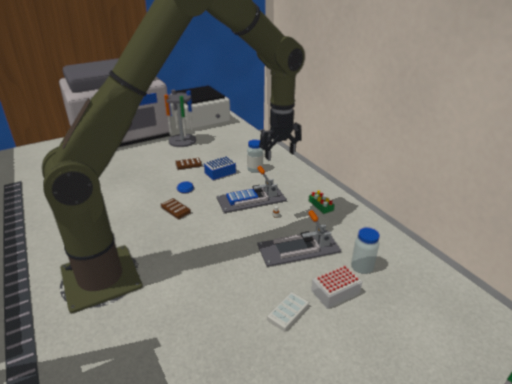

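View pics/wrist1.png

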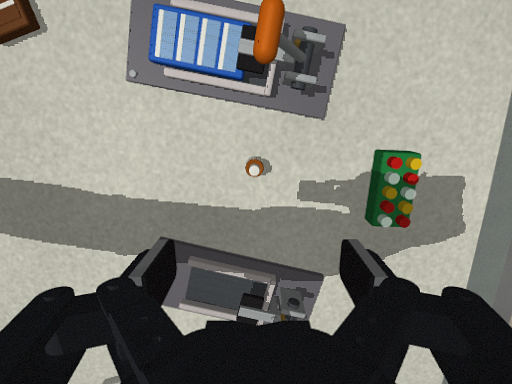

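The loaded bay is on the left (+y), with the blue cassette at wrist pixels (150–270, 5–75). The right bay is empty. In the wrist view the loaded plate's corners are at about (127,80), (325,118) and (345,25).

```bash
python3 - <<'E'
from h import *
c=cap('wrist')
P=onz(c,[(127,80),(325,118),(345,25)],0.012);print(P.round(4))
d=P[1]-P[0];print(np.linalg.norm(d[:2]),np.degrees(np.arctan2(d[1],d[0])),np.linalg.norm((P[2]-P[1])[:2]))
for n in['wrist','scene']:
  c=cap(n); hsv=cv2.cvtColor(c['img'],cv2.COLOR_RGB2HSV)
  m=cv2.inRange(hsv,(5,180,120),(14,255,255)); k,l,s,ce=cv2.connectedComponentsWithStats(m)
  for i in range(1,k):
    if s[i,4]>20:
      v,u=np.nonzero(l==i); q=depth(c,np.c_[u,v]); print(n,s[i],ce[i],np.median(q,0).round(4),q.max(0).round(3),q.min(0).round(3))
c=cap('wrist'); i=cv2.resize(c['img'][:130,100:370],None,fx=2.9,fy=2.9,interpolation=cv2.INTER_CUBIC); cv2.imwrite('pics/w2.png',i[:,:,::-1])
E
```

```text
[[0.4654 0.1128 0.012 ]
 [0.7103 0.0676 0.012 ]
 [0.7272 0.1729 0.012 ]]
0.2490295748412461 -10.461113654932328 0.10667454016412323
wrist [ 253    0   29   61 1291] [266.89697909  29.15646785] [0.6328 0.1349 0.1334] [0.644 0.157 0.374] [0.622 0.069 0.125]
wrist [245 160  18  15  88] [253.56818182 165.32954545] [0.6198 0.01   0.0251] [0.631 0.016 0.027] [ 0.61  -0.002  0.023]
scene [285 192  13   3  21] [291.66666667 192.80952381] [0.6336 0.1351 0.1335] [0.638 0.149 0.137] [0.629 0.114 0.131]
scene [171 210  14   3  35] [177.8 210.8] [ 0.6267 -0.1933  0.1342] [ 0.636 -0.177  0.138] [ 0.62  -0.212  0.129]
```

View pics/w2.png

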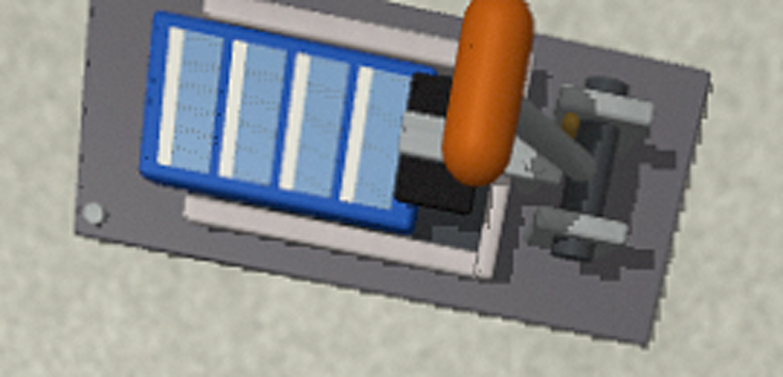

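>>> play_rows:
  deltas:
    - [0,-0.14,0,-0.016,0.0,-0.015,-0.53]
    - [0,-0.28,0,-0.033,0.0,-0.03,-0.53]
    - [0,-0.42,0,-0.05,0.0,-0.045,-0.53]
    - [0,-0.56,0,-0.066,0.0,-0.06,-0.53]
    - [0,-0.7,0,-0.082,0.0,-0.075,-0.53]
    - [0,-0.84,0,-0.1,0.0,-0.09,-0.53]
    - [0,-0.98,0,-0.115,0.0,-0.105,-0.53]
    - [0,-1.12,0,-0.132,0.0,-0.12,-0.53]
    - [0,-1.26,0,-0.15,0.0,-0.135,-0.53]
    - [0,-1.389,0,-0.165,0.0,-0.15,-0.53]
    - [0,-1.389,0,-0.165,0.0,-0.15,-0.53]
    - [0,-1.389,0,-0.165,0.0,-0.15,-0.53]

```text
t: 1.55
ee_pos: [0.4752, 0.1648, 0.4046]
eef_rot: [[0.983, 0.0, 0.182], [-0.182, -0.0, 0.983], [0.0, -1.0, -0.0]]
ft_force: [1.1, 0.2, -0.4]
width: 0.0201
```

```bash
python3 - <<'E'
from h import *
o=telemetry.get_obs(); print({k:np.round(v,4).tolist() for k,v in o.items() if k in('t','ee_pos','eef_rot','ft_force','width','joints')})
c=cap('wrist'); i=cv2.resize(c['img'],None,fx=1.5,fy=1.5,interpolation=cv2.INTER_CUBIC); cv2.imwrite('pics/w3.png',i[:,:,::-1])
E
```

```text
{'t': 1.55, 'joints': [-3.1016, 33.2266, -33.7466, 109.7381, 25.6858, 44.6715, 28.3013], 'ee_pos': [0.4752, 0.1648, 0.4046], 'eef_rot': [[0.9832, 0.0, 0.1824], [-0.1824, -0.0004, 0.9832], [0.0001, -1.0, -0.0004]], 'ft_force': [1.1242, 0.1751, -0.4132], 'width': 0.0201}
```

View pics/w3.png

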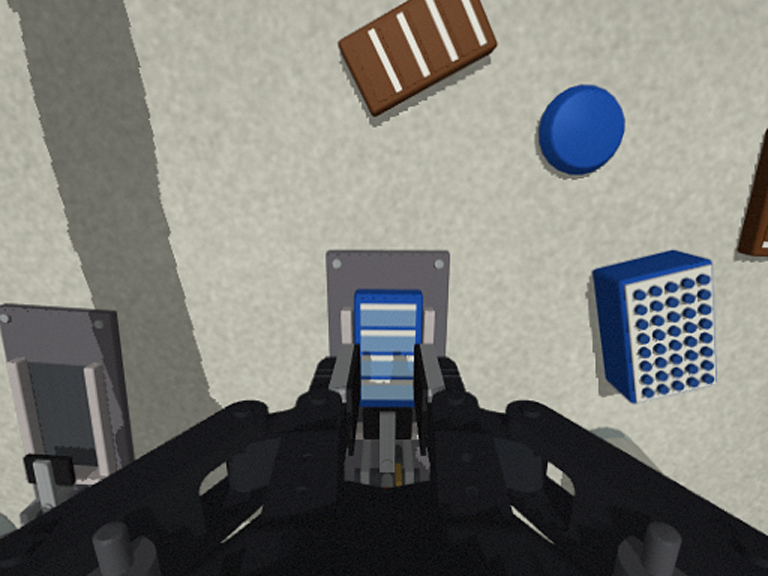

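```bash
python3 - <<'E'
from h import *
c=cap('wrist')
P=onz(c,[(218,167.7),(299.5,167.3)],0.012);d=P[1]-P[0];print(P.round(4),d)
hsv=cv2.cvtColor(c['img'],cv2.COLOR_RGB2HSV)
m=cv2.inRange(hsv,(105,150,60),(125,255,255)); m[:,:225]=0;m[:,295:]=0;m[:180]=0
v,u=np.nonzero(m); q=depth(c,np.c_[u,v])
yaw=np.arctan2(-.1824,.9832); X=np.array([np.cos(yaw),np.sin(yaw)]);Y=np.array([-X[1],X[0]])
o=np.array([.588,.146]); o1=P[:,:2].mean(0)+.115*X; print('origin from front corners',o1, 'yaw', np.degrees(np.arctan2(d[0],-d[1])))
b=np.c_[(q[:,:2]-o1)@X,(q[:,:2]-o1)@Y,q[:,2]]
k=(b[:,2]>.028)&(b[:,2]<.037); print('top: ',np.percentile(b[k],[1,5,50,95,99],axis=0).round(4))
k=(b[:,2]>.015)&(b[:,2]<.027); print('face',k.sum(),np.percentile(b[k],[5,50,95],axis=0).round(4))
i=cv2.resize(c['img'][160:290,200:320],None,fx=4.5,fy=4.5); cv2.imwrite('pics/w4.png',i[:,:,::-1])
E
```

```text
[[0.4635 0.1136 0.012 ]
 [0.4827 0.2195 0.012 ]] [0.01913941 0.10594069 0.        ]
origin from front corners [0.58617655 0.14557367] yaw 169.7593129898407
top:  [[-0.0833 -0.0286  0.0287]
 [-0.0823 -0.0272  0.0304]
 [-0.053  -0.0024  0.032 ]
 [ 0.0241  0.0278  0.0332]
 [ 0.026   0.0293  0.0337]]
face 55 [[-0.0834 -0.0261  0.0217]
 [-0.083   0.0043  0.0231]
 [-0.0825  0.027   0.0266]]
```

View pics/w4.png

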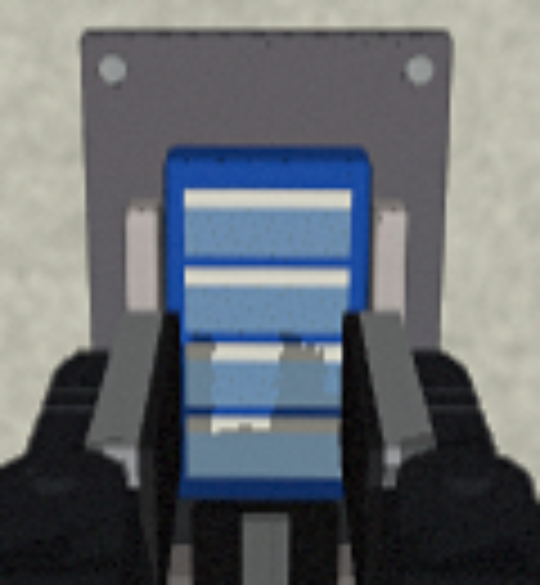

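>>> play_rows:
  deltas:
    - [0,0,0,0,0.03,0.0015,-0.53]
    - [0,0,0,0,0.065,0.0015,-0.53]
    - [0,0,0,0,0.1,0.0015,-0.53]
    - [0,0,0,0,0.135,0.0015,-0.53]
    - [0,0,0,0,0.165,0.0015,-0.53]
    - [0,0,0,0,0.19,0.0015,-0.53]
    - [0,0,0,0,0.202,0.0015,-0.53]
    - [0,0,0,0,0.209,0.0015,-0.53]
    - [0,0,0,0,0.211,0.0015,-0.53]
    - [0,0,0,0,0.211,0.0015,-0.53]
    - [0,0,0,0,0.211,0.0015,-0.53]

```text
t: 2.75
ee_pos: [0.4765, 0.1653, 0.1942]
eef_rot: [[0.983, 0.002, 0.185], [-0.185, -0.0, 0.983], [0.002, -1.0, -0.0]]
ft_force: [-0.3, 1.0, 0.2]
width: 0.0204
```

```bash
python3 - <<'E'
from h import *
c=cap('side'); i=cv2.resize(c['img'][110:240,180:330],None,fx=4.5,fy=4.5); cv2.imwrite('pics/s4.png',i[:,:,::-1])
c=cap('wrist','w5.png')
E
```

```text
(no output)
```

View pics/s4.png

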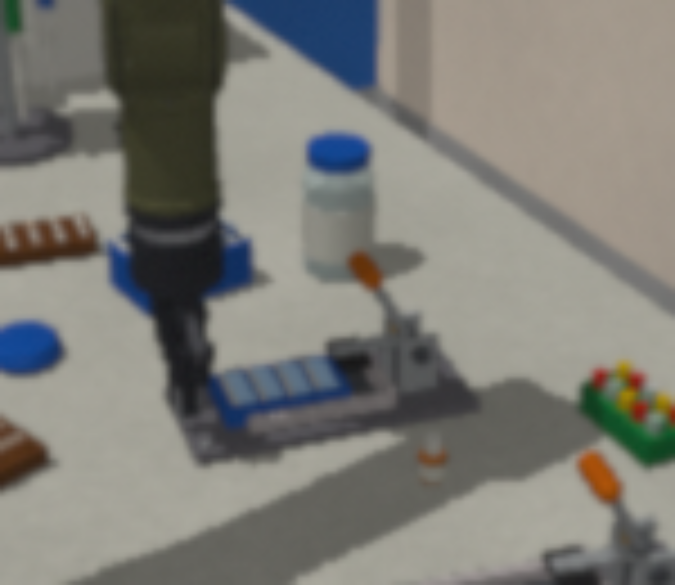

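View pics/w5.png

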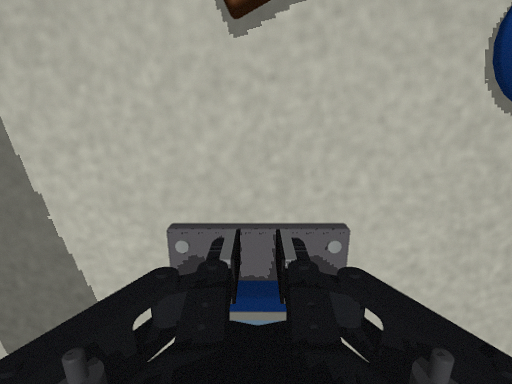

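>>> play_rows:
  deltas:
    - [0,0,0,0.006,0,0,-0.53]
    - [0,0,0,0.011,0,0,-0.53]
    - [0,0,0,0.015,0,0,-0.53]
    - [0,0,0,0.017,0,0,-0.53]
    - [0,0,0,0.019,0,0,-0.53]
    - [0,0,0,0.021,0,0,-0.53]
    - [0,0,0,0.023,0,0,-0.53]
    - [0,0,0,0.025,0,0,-0.53]
    - [0,0,0,0.027,0,0,-0.53]
    - [0,0,0,0.029,0,0,-0.53]

```text
t: 3.85
ee_pos: [0.5052, 0.1599, 0.1942]
eef_rot: [[0.983, 0.002, 0.185], [-0.185, -0.0, 0.983], [0.002, -1.0, 0.0]]
ft_force: [-0.5, 0.4, -0.5]
width: 0.0202
```

```bash
python3 - <<'E'
from h import *
c=cap('wrist','w6.png')
E
```

```text
(no output)
```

View pics/w6.png

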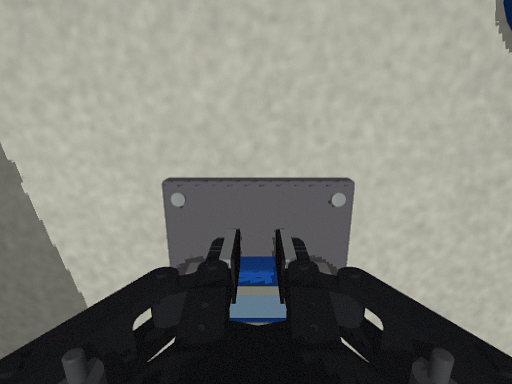

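>>> play_rows:
  deltas:
    - [0,0,0,0.002,0,0,-0.53]
    - [0,0,0,0.004,0,0,-0.53]
    - [0,0,0,0.006,0,0,-0.53]
    - [0,0,0,0.008,0,0,-0.53]
    - [0,0,0,0.01,0,0,-0.53]
    - [0,0,0,0.012,0,0,-0.53]

```text
t: 4.5
ee_pos: [0.5176, 0.1575, 0.1942]
eef_rot: [[0.983, 0.002, 0.185], [-0.185, -0.0, 0.983], [0.002, -1.0, 0.0]]
ft_force: [-1.2, 0.0, 0.1]
width: 0.0198
```

```bash
cat > m.py <<'E'
from h import *
import sys
c=cap('wrist',sys.argv[1]+'w.png'); s=cap('side'); i=cv2.resize(s['img'][150:230,205:305],None,fx=7,fy=7,interpolation=cv2.INTER_CUBIC); cv2.imwrite('pics/'+sys.argv[1]+'s.png',i[:,:,::-1])
X=np.array([.983,-.183]);Y=np.array([.183,.983]);o=np.array([.587,.1457])
for n,c in(('wrist',c),('side',s),('scene',cap('scene'))):
  hsv=cv2.cvtColor(c['img'],cv2.COLOR_RGB2HSV)
  v,u=np.nonzero(cv2.inRange(hsv,(105,130,50),(125,255,255))); q=depth(c,np.c_[u,v])
  b=np.c_[(q[:,:2]-o)@X,(q[:,:2]-o)@Y,q[:,2]]
  k=(b[:,2]>.014)&(b[:,2]<.04)&(abs(b[:,1])<.034)&(abs(b[:,0])<.12); print(n,k.sum(),np.percentile(b[k],[1,5,50,95,99],axis=0).round(4).tolist())
t=telemetry.get_obs(); p=t['ee_pos']; print('tcp bay',(p[:2]-o)@X,(p[:2]-o)@Y,p[2],t['ft_force'],t['t'])
E
python3 m.py a
```

```text
wrist 1327 [[-0.0588, -0.014, 0.0152], [-0.0586, -0.0105, 0.0172], [-0.0563, -0.0009, 0.0314], [-0.0269, 0.0092, 0.033], [-0.0259, 0.0127, 0.0334]]
side 56 [[-0.059, -0.0325, 0.0253], [-0.0563, -0.032, 0.027], [-0.0101, -0.0279, 0.0309], [0.0435, -0.0184, 0.0343], [0.0471, -0.012, 0.0348]]
scene 89 [[-0.0581, -0.0331, 0.0259], [-0.057, -0.0328, 0.0267], [0.0087, -0.0276, 0.0313], [0.0466, 0.0228, 0.035], [0.05, 0.0238, 0.0356]]
tcp bay -0.07018093613624776 -0.0011464857492696542 0.1942771159085918 [-0.11303513 -0.41590004  0.51494961] 4.65
```

View pics/as.png

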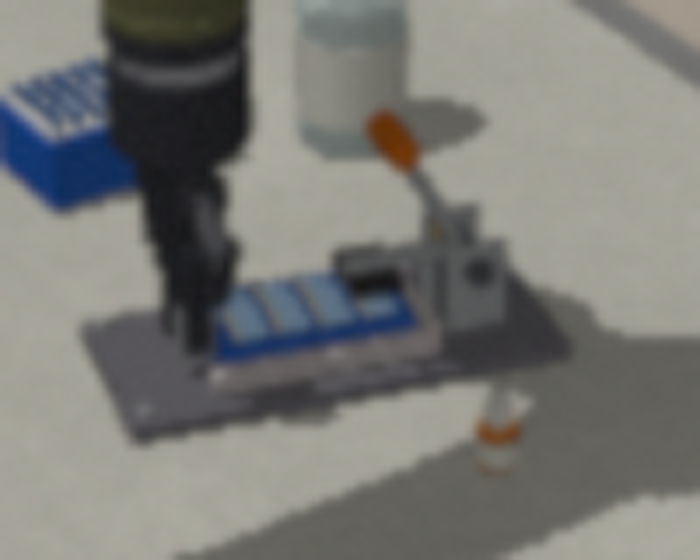

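>>> play_rows:
  deltas:
    - [0,0,0,0.001,0,0,-0.53]
    - [0,0,0,0.002,0,0,-0.53]
    - [0,0,0,0.003,0,0,-0.53]

```text
t: 4.95
ee_pos: [0.5196, 0.1572, 0.1943]
eef_rot: [[0.983, 0.001, 0.185], [-0.185, -0.0, 0.983], [0.001, -1.0, -0.0]]
ft_force: [-6.8, 1.0, 4.2]
width: 0.0201
```

>>> play_rows:
  deltas:
    - [0,0,0,0.0005,0,0,-0.53]
    - [0,0,0,0.001,0,0,-0.53]

```text
t: 5.15
ee_pos: [0.5199, 0.1571, 0.1942]
eef_rot: [[0.983, -0.001, 0.184], [-0.184, -0.0, 0.983], [-0.001, -1.0, -0.0]]
ft_force: [-6.5, 1.3, 3.9]
width: 0.0202
```

>>> play_rows:
  deltas:
    - [0,0,0,0.0005,0,0,-0.53]
    - [0,0,0,0.001,0,0,-0.53]

```text
t: 5.35
ee_pos: [0.5201, 0.1572, 0.1942]
eef_rot: [[0.983, -0.003, 0.184], [-0.184, -0.0, 0.983], [-0.002, -1.0, -0.001]]
ft_force: [-6.3, 1.6, 5.0]
width: 0.0204
```

```bash
python3 m.py b
```

```text
wrist 1330 [[-0.0571, -0.0139, 0.0151], [-0.0568, -0.0105, 0.0172], [-0.0546, -0.0006, 0.0314], [-0.0251, 0.0093, 0.0329], [-0.0242, 0.0127, 0.0334]]
side 58 [[-0.0573, -0.0329, 0.0237], [-0.0557, -0.0314, 0.0259], [-0.0081, -0.0273, 0.0299], [0.0458, -0.0146, 0.0341], [0.048, -0.0072, 0.0344]]
scene 85 [[-0.0592, -0.0331, 0.0235], [-0.0573, -0.0328, 0.0268], [0.0003, -0.0275, 0.031], [0.049, 0.0229, 0.0351], [0.052, 0.0232, 0.0367]]
tcp bay -0.06784112500991257 -0.0009453562982197454 0.19422682307510203 [-6.18238216  0.49925689  3.11690552] 5.5
```

View pics/bs.png

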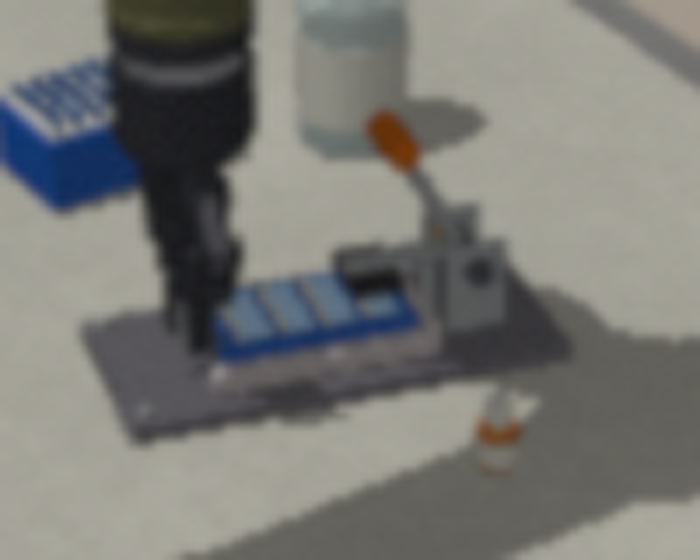

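View pics/bw.png

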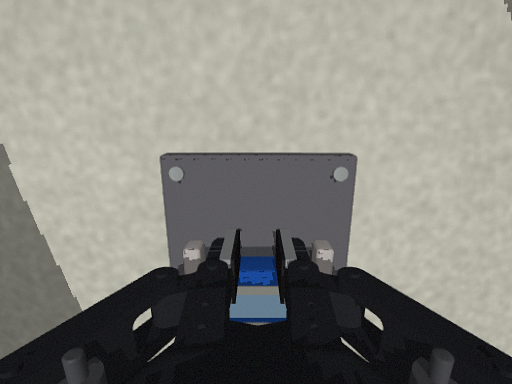

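>>> play_rows:
  deltas:
    - [0,0,0,0.001,0,0,-0.53]
    - [0,0,0,0.002,0,0,-0.53]
    - [0,0,0,0.002,0,0,-0.53]
    - [0,0,0,0.002,0,0,-0.53]

```text
t: 5.9
ee_pos: [0.5206, 0.1572, 0.1942]
eef_rot: [[0.983, -0.006, 0.183], [-0.183, -0.001, 0.983], [-0.005, -1.0, -0.002]]
ft_force: [-7.8, 0.8, 6.4]
width: 0.0198
```

>>> play_rows:
  deltas:
    - [0,0,0,0.001,0,0,-0.53]
    - [0,0,0,0.002,0,0,-0.53]
    - [0,0,0,0.003,0,0,-0.53]
    - [0,0,0,0.003,0,0,-0.53]

```text
t: 6.3
ee_pos: [0.5214, 0.1572, 0.1942]
eef_rot: [[0.983, -0.01, 0.182], [-0.182, -0.001, 0.983], [-0.01, -1.0, -0.003]]
ft_force: [-9.7, 0.8, 7.3]
width: 0.0202
```

```bash
python3 m.py c
```

```text
wrist 1323 [[-0.0571, -0.0138, 0.0159], [-0.0568, -0.0104, 0.0179], [-0.0543, -0.0008, 0.0315], [-0.0253, 0.0092, 0.0329], [-0.0242, 0.0127, 0.0333]]
side 57 [[-0.0564, -0.0328, 0.0249], [-0.0545, -0.0307, 0.0261], [-0.0091, -0.0274, 0.0303], [0.0468, -0.0203, 0.0332], [0.0476, -0.0124, 0.0334]]
scene 90 [[-0.0596, -0.0334, 0.0254], [-0.0566, -0.0327, 0.0271], [0.002, -0.027, 0.0307], [0.0466, 0.023, 0.0346], [0.0484, 0.0239, 0.0362]]
tcp bay -0.06658829752454404 -0.0006780743264952552 0.19416795281920218 [-9.93632381  2.05868717  8.5532426 ] 6.45
```

>>> play_rows:
  deltas:
    - [0,0,0,-0.004,0,0,-0.53]
    - [0,0,0,-0.01,0,0,-0.53]
    - [0,0,-0.01,-0.016,0,0,-0.53]
    - [0,0,-0.01,-0.016,-0.02,0,-0.53]
    - [0,0,-0.01,-0.016,-0.05,0,-0.53]
    - [0,0,-0.01,-0.016,-0.082,0,-0.53]
    - [0,0,-0.01,-0.016,-0.082,0,-0.53]
    - [0,0,-0.01,-0.016,-0.082,0,-0.53]

```text
t: 7.25
ee_pos: [0.5073, 0.1599, 0.2769]
eef_rot: [[0.983, 0.003, 0.183], [-0.183, -0.002, 0.983], [0.003, -1.0, -0.002]]
ft_force: [-0.5, -0.1, -0.6]
width: 0.0199
```

```bash
python3 m.py d; python3 -c "
from h import *
print(telemetry.get_obs()['eef_rot'])"
```

```text
wrist 1246 [[-0.0571, -0.0287, 0.0152], [-0.0569, -0.0254, 0.0177], [-0.0528, -0.001, 0.0316], [0.0229, 0.0248, 0.0334], [0.0297, 0.0284, 0.034]]
side 72 [[-0.0583, -0.0318, 0.0212], [-0.0574, -0.0312, 0.0242], [-0.0196, -0.0267, 0.0306], [0.0466, 0.0092, 0.0339], [0.0486, 0.016, 0.0352]]
scene 92 [[-0.0571, -0.033, 0.0234], [-0.0564, -0.0325, 0.0267], [0.0086, -0.0269, 0.031], [0.0488, 0.0231, 0.0343], [0.0501, 0.0236, 0.0367]]
tcp bay -0.08185880737966808 -0.0008546902475437424 0.2753586006621731 [0.0283847  0.59860046 0.04426562] 7.4
[[ 9.83309744e-01 -1.26391118e-03  1.81935015e-01]
 [-1.81938547e-01 -3.75961631e-03  9.83302715e-01]
 [-5.58801445e-04 -9.99992134e-01 -3.92682152e-03]]
```

View pics/dw.png

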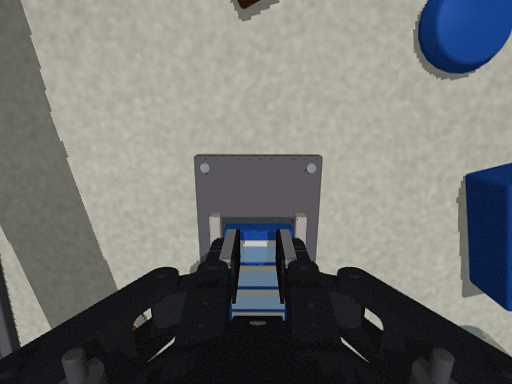

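View pics/ds.png

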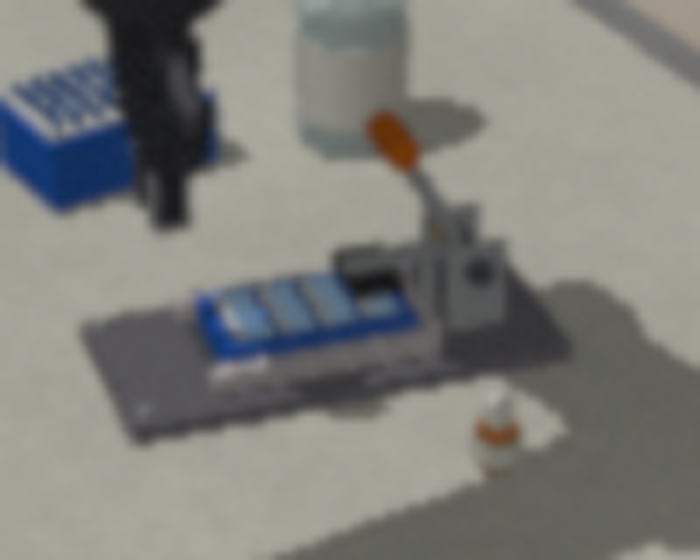

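```bash
python3 - <<'E'
from h import *
c=cap('wrist'); i=cv2.resize(c['img'][145:265,190:325],None,fx=5.5,fy=5.5,interpolation=cv2.INTER_NEAREST); cv2.imwrite('pics/e.png',i[:,:,::-1])
X=np.array([.983,-.183]);Y=np.array([.183,.983]);o=np.array([.587,.1457])
for col in (215,301,245,258,270):
  for r in range(208,240):
    q=depth(c,[(col,r)])[0]; print(col,r,c['img'][r,col],round((q[:2]-o)@X,4),round(q[2],4)) if r%2==0 else 0
  q=0
q=onz(c,[(200,155),(315,155)],.012);print((q[:,:2]-o)@X)
E
```

```text
215 208 [88 86 91] -0.0718 0.0116
215 210 [89 87 91] -0.0701 0.012
215 212 [88 86 90] -0.0683 0.0123
215 214 [87 85 91] -0.0662 0.0118
215 216 [109 105 103] -0.0667 0.0182
215 218 [115 108 105] -0.0663 0.0222
215 220 [148 143 141] -0.0656 0.025
215 222 [167 161 158] -0.0641 0.0259
215 224 [168 159 158] -0.0624 0.0261
215 226 [164 156 155] -0.0606 0.0261
215 228 [163 156 154] -0.0588 0.0261
215 230 [164 159 154] -0.0569 0.0261
215 232 [164 156 153] -0.055 0.0259
215 234 [161 157 153] -0.0533 0.0261
215 236 [162 156 154] -0.0516 0.0266
215 238 [169 164 159] -0.0494 0.0258
301 208 [89 84 90] -0.0726 0.0133
301 210 [91 87 92] -0.0701 0.0115
301 212 [90 87 91] -0.1501 0.2448
301 214 [86 85 90] -0.0667 0.0124
301 216 [108 104 100] -0.0663 0.0164
301 218 [113 109 107] -0.0666 0.0221
301 220 [154 149 144] -0.0661 0.0256
301 222 [170 165 161] -0.0647 0.0267
301 224 [166 159 156] -0.0623 0.0252
301 226 [163 155 154] -0.0612 0.027
301 228 [164 157 154] -0.0585 0.0249
301 230 [164 157 154] -0.0574 0.0265
301 232 [162 157 153] -0.0562 0.0281
301 234 [162 157 153] -0.0539 0.027
301 236 [162 156 15
[... 1032 characters left out ...]
7 99] -0.057 0.0301
258 234 [ 21  65 141] -0.0556 0.0311
258 236 [ 30  71 150] -0.0539 0.0313
258 238 [ 23  70 147] -0.0531 0.0335
270 208 [88 86 91] -0.0724 0.0127
270 210 [88 86 91] -0.0703 0.0122
270 212 [87 84 89] -0.0689 0.0134
270 214 [89 86 91] -0.0669 0.0131
270 216 [87 84 88] -0.0648 0.0124
270 218 [90 87 92] -0.0628 0.0124
270 220 [65 67 71] -0.0611 0.0129
270 222 [57 57 61] -0.0589 0.012
270 224 [60 61 63] -0.0566 0.0112
270 226 [40 53 79] -0.0566 0.0159
270 228 [12 45 98] -0.0566 0.0204
270 230 [ 18  46 101] -0.0568 0.0255
270 232 [16 42 85] -0.0567 0.0295
270 234 [11 37 84] -0.0559 0.0317
270 236 [ 6 38 85] -0.0545 0.0326
270 238 [15 40 90] -0.052 0.031
[-0.11881046 -0.11905912]
```

View pics/e.png

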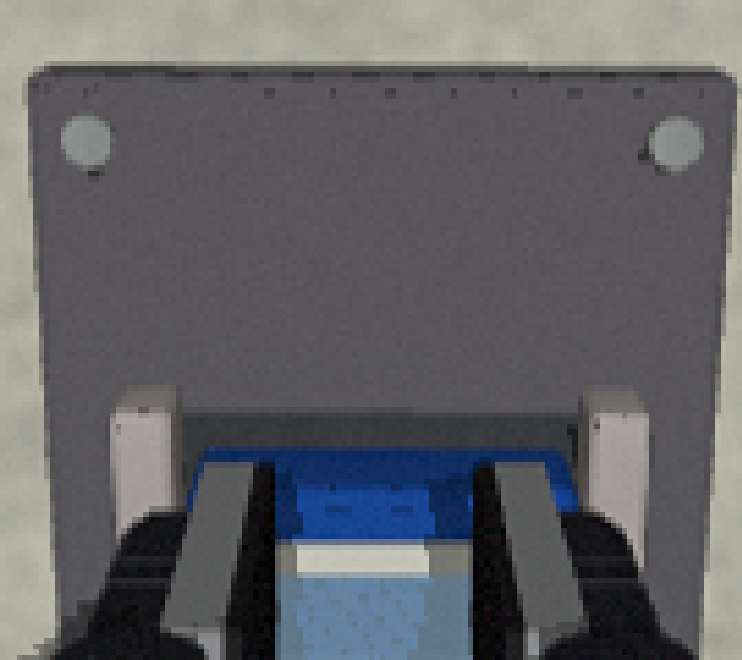

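>>> play_rows:
  deltas:
    - [0,0,0,0.02,0,0.001,-0.53]
    - [0,0,0,0.045,0,0.001,-0.53]
    - [0,0,0,0.07,0,0.001,-0.53]
    - [0,0,0,0.085,0,0.001,-0.53]
    - [0,0,0,0.092,0,0.001,-0.53]
    - [0,0,0,0.092,0,0.001,-0.53]
    - [0,0,0,0.092,0,0.001,-0.53]

```text
t: 8.15
ee_pos: [0.596, 0.1446, 0.2746]
eef_rot: [[0.984, -0.003, 0.181], [-0.181, -0.004, 0.984], [-0.003, -1.0, -0.004]]
ft_force: [0.7, -0.1, 0.1]
width: 0.0203
```

```bash
python3 m.py f
```

```text
wrist 3031 [[-0.0557, -0.0296, 0.0294], [-0.0549, -0.0286, 0.0304], [-0.0252, 0.0001, 0.032], [0.0231, 0.0285, 0.0332], [0.0324, 0.0295, 0.0336]]
side 76 [[-0.0587, -0.0323, 0.0209], [-0.0573, -0.0313, 0.0254], [-0.0169, -0.0256, 0.031], [0.043, 0.0123, 0.0352], [0.0468, 0.0181, 0.0359]]
scene 103 [[-0.0584, -0.0335, 0.0216], [-0.0573, -0.0332, 0.0243], [0.0065, -0.0278, 0.0314], [0.0481, 0.0233, 0.0346], [0.051, 0.0241, 0.0361]]
tcp bay 0.009106474342454401 0.0006798965161498073 0.27515838009548604 [-0.15887432  0.54125821 -0.11098451] 8.3
```

View pics/fs.png

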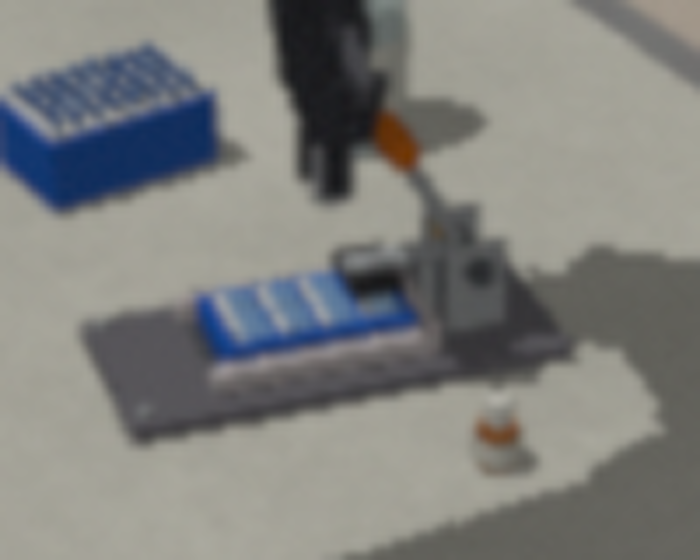

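>>> play_rows:
  deltas:
    - [0,0,0,0.005,0,0,-0.53]
    - [0,0,0,0.01,0,0,-0.53]
    - [0,0,0,0.013,0,0,-0.53]
    - [0,0,0,0.016,0,0,-0.53]
    - [0,0,0,0.019,0,0,-0.53]
    - [0,0,0,0.022,0,0,-0.53]
    - [0,0,0,0.025,0,0,-0.53]
    - [0,0,0,0.028,0,0,-0.53]
    - [0,0,0,0.032,0,0,-0.53]
    - [0,0,0,0.036,0,0,-0.53]

```text
t: 9.3
ee_pos: [0.6293, 0.1391, 0.2752]
eef_rot: [[0.984, -0.009, 0.179], [-0.179, -0.004, 0.984], [-0.008, -1.0, -0.006]]
ft_force: [-7.4, 1.1, 5.7]
width: 0.0203
```

```bash
python3 m.py g
```

```text
wrist 3316 [[-0.0553, -0.0296, 0.0295], [-0.0541, -0.0288, 0.0306], [-0.024, 0.0009, 0.032], [0.0423, 0.0286, 0.0333], [0.0506, 0.0295, 0.0338]]
side 76 [[-0.0579, -0.033, 0.0182], [-0.0571, -0.032, 0.0254], [-0.0149, -0.0263, 0.0315], [0.0441, 0.0114, 0.0345], [0.0476, 0.0187, 0.0349]]
scene 98 [[-0.0552, -0.0335, 0.0205], [-0.0535, -0.033, 0.0246], [0.0139, -0.0286, 0.0309], [0.0457, 0.0231, 0.0353], [0.0494, 0.024, 0.0368]]
tcp bay 0.04345333953301144 0.001120973258710821 0.2751186812238299 [-6.68770022  0.11739111  4.78753521] 9.45
```

View pics/gs.png

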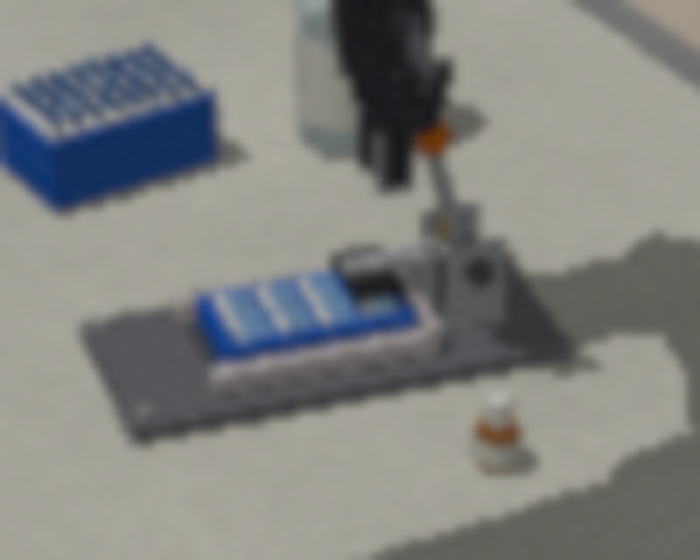

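>>> play_rows:
  deltas:
    - [0,0,0,0.004,0,0,-0.53]
    - [0,0,0,0.008,0,0,-0.53]
    - [0,0,0,0.012,0,0,-0.53]
    - [0,0,0,0.016,0,0,-0.53]
    - [0,0,0,0.02,0,-0.001,-0.53]
    - [0,0,0,0.024,0,-0.001,-0.53]
    - [0,0,0,0.028,0,-0.001,-0.53]
    - [0,0,0,0.032,0,-0.001,-0.53]
    - [0,0,0,0.036,0,-0.001,-0.53]
    - [0,0,0,0.04,0,-0.001,-0.53]

```text
t: 10.45
ee_pos: [0.6697, 0.1305, 0.2747]
eef_rot: [[0.984, -0.006, 0.18], [-0.18, -0.004, 0.984], [-0.006, -1.0, -0.005]]
ft_force: [-0.4, 1.5, -0.1]
width: 0.0202
```

```bash
python3 m.py k
```

```text
wrist 3930 [[-0.0549, -0.0297, 0.0296], [-0.0535, -0.0288, 0.0305], [-0.0187, 0.0006, 0.032], [0.0501, 0.0285, 0.0333], [0.0527, 0.0294, 0.0339]]
side 75 [[-0.0578, -0.033, 0.0174], [-0.0574, -0.0315, 0.0221], [-0.0212, -0.0252, 0.0311], [0.0418, 0.0101, 0.0336], [0.0485, 0.02, 0.0355]]
scene 60 [[-0.0429, -0.0333, 0.0207], [-0.024, -0.033, 0.0265], [0.0251, -0.0274, 0.0311], [0.0477, 0.0239, 0.0361], [0.0495, 0.0248, 0.0377]]
tcp bay 0.08402347143166207 -0.0001283594046329762 0.2746647371580173 [-0.95110019 -0.42573979  0.20786102] 10.6
```

View pics/ks.png

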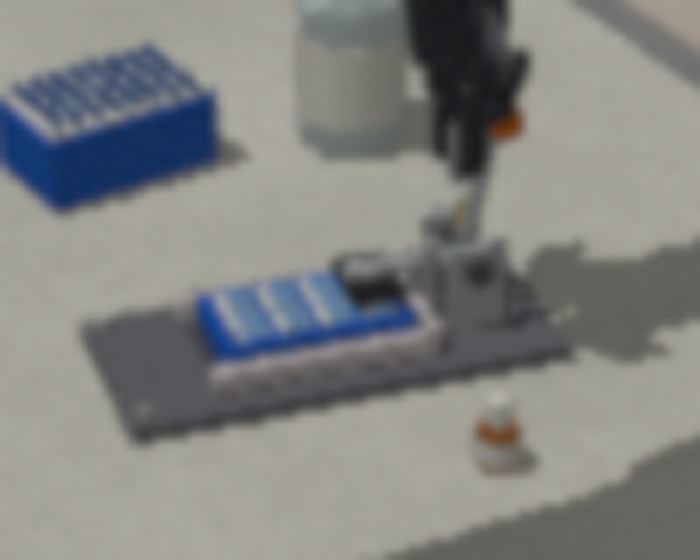

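>>> play_rows:
  deltas:
    - [0,0,0,0.004,0,0,-0.53]
    - [0,0,0,0.008,0,0,-0.53]
    - [0,0,0,0.012,0,0,-0.53]
    - [0,0,0,0.016,0,0,-0.53]
    - [0,0,0,0.019,0,0,-0.53]
    - [0,0,0,0.022,0,0,-0.53]
    - [0,0,0,0.022,0,0,-0.53]
    - [0,0,0,0.022,0,0,-0.53]

```text
t: 11.4
ee_pos: [0.6912, 0.1263, 0.2745]
eef_rot: [[0.984, -0.007, 0.18], [-0.18, -0.004, 0.984], [-0.006, -1.0, -0.005]]
ft_force: [-1.0, -0.2, 0.7]
width: 0.0202
```

```bash
python3 m.py n
```

```text
wrist 3177 [[-0.039, -0.0298, 0.0294], [-0.0335, -0.0289, 0.0305], [-0.0015, 0.0003, 0.032], [0.0513, 0.0286, 0.0333], [0.053, 0.0294, 0.0338]]
side 74 [[-0.0579, -0.0331, 0.021], [-0.0571, -0.0309, 0.0249], [-0.0225, -0.0254, 0.0305], [0.0419, 0.0115, 0.0338], [0.0482, 0.02, 0.0346]]
scene 38 [[-0.0055, -0.0334, 0.0225], [-0.0019, -0.0331, 0.0261], [0.0264, -0.0275, 0.0309], [0.0472, 0.0249, 0.0344], [0.049, 0.0251, 0.0349]]
tcp bay 0.10583666734407116 5.660203409577416e-05 0.27457393173728056 [-0.1599905   0.16720578 -0.03790565] 11.55
```

View pics/ns.png

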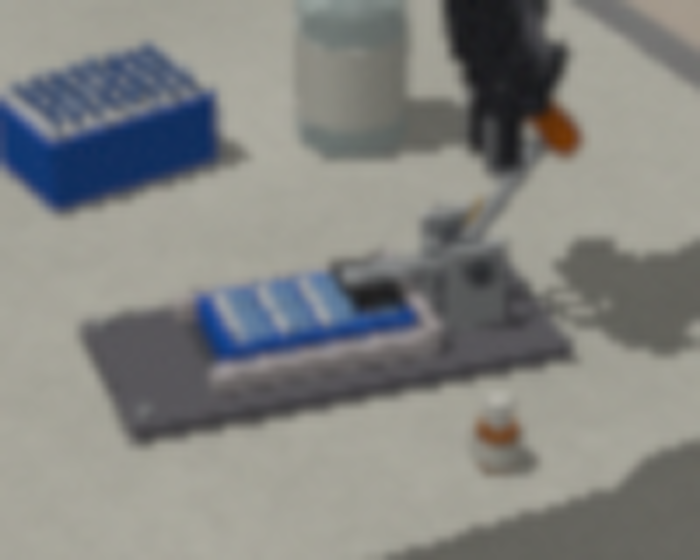

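The lever has snapped over: the handle lies back, with its bar at about (557,130) in the zoomed side crop and clear of the fingers. I'll retract.

>>> play_rows:
  deltas:
    - [0,0,0,-0.015,0,0,-0.53]
    - [0,0,0,-0.03,-0.01,0,-0.53]
    - [0,0,0,-0.05,-0.04,0,-0.53]
    - [0,0,0,-0.08,-0.07,0,-0.53]
    - [0,0,0,-0.11,-0.1,0,-0.53]
    - [0,0,0,-0.14,-0.13,0,-0.53]
    - [0,0,0,-0.17,-0.14,0,-0.53]
    - [0,0,0,-0.19,-0.14,0,-0.53]
    - [0,0,0,-0.2,-0.14,0,-0.53]
    - [0,0,0,-0.2,-0.14,0,-0.53]

```text
t: 12.55
ee_pos: [0.4944, 0.1632, 0.4159]
eef_rot: [[0.984, -0.007, 0.178], [-0.178, -0.005, 0.984], [-0.006, -1.0, -0.006]]
ft_force: [0.1, 0.4, 0.5]
width: 0.0201
```

```bash
python3 m.py z; python3 - <<'E'
from h import *
X=np.array([.983,-.183]);o=np.array([.5855,.146])
for n in('side','scene'):
  c=cap(n,'z_'+n+'.png'); hsv=cv2.cvtColor(c['img'],cv2.COLOR_RGB2HSV)
  m=cv2.inRange(hsv,(5,180,100),(14,255,255)); k,l,s,ce=cv2.connectedComponentsWithStats(m)
  for i in range(1,k):
    if s[i,4]>12:
      v,u=np.nonzero(l==i); q=np.median(depth(c,np.c_[u,v]),0); print(n,ce[i].round(),q.round(4),'bay x',round((q[:2]-o)@X,4))
E
```

```text
wrist 797 [[-0.0571, -0.0292, 0.0197], [-0.0569, -0.0277, 0.0223], [-0.0468, -0.0034, 0.0318], [0.0374, 0.0278, 0.0332], [0.0497, 0.0294, 0.0338]]
side 73 [[-0.0583, -0.0332, 0.0208], [-0.0576, -0.0312, 0.0254], [-0.0207, -0.0258, 0.0306], [0.0434, 0.0099, 0.0341], [0.0474, 0.0193, 0.0353]]
scene 116 [[-0.0584, -0.0332, 0.0189], [-0.057, -0.0327, 0.0267], [-0.0052, -0.0254, 0.0308], [0.0481, 0.0239, 0.0361], [0.0505, 0.0245, 0.0383]]
tcp bay -0.09217383032151756 5.22251187889608e-06 0.41538269576102593 [-0.54218789  0.59311536  0.30807578] 12.7
side [167. 108.] [0.4917 0.7748 0.1876] bay x -0.2072
side [284. 168.] [0.7183 0.1063 0.1245] bay x 0.1378
side [313. 216.] [ 0.6209 -0.1975  0.1318] bay x 0.0977
scene [482. 101.] [0.4947 0.7783 0.2494] bay x -0.2049
scene [178. 211.] [ 0.6282 -0.1933  0.1331] bay x 0.1041
```

View pics/z_scene.png

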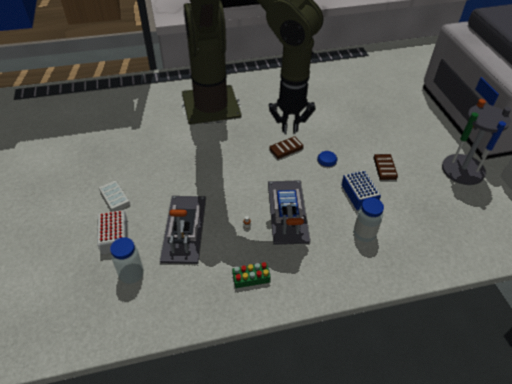

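View pics/zs.png

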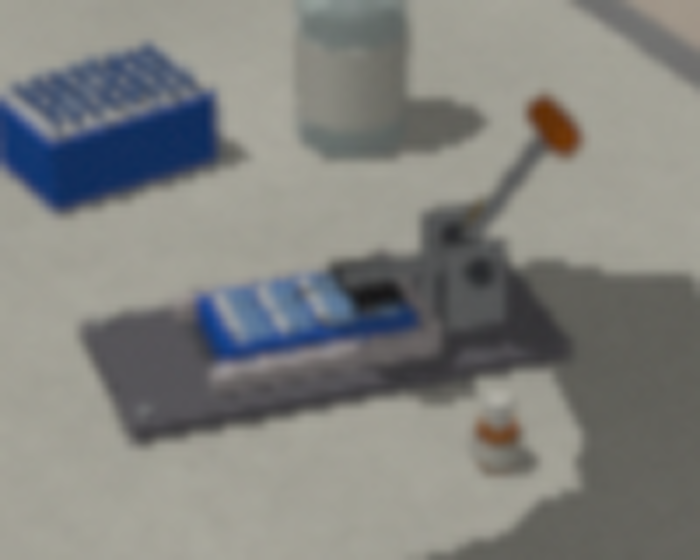

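The lever is locked: the handle sits at bay x of about 0.14 with its surface at z of about 0.12. The cassette has not moved and nothing else on the bench has shifted, so I'll hand in.

```bash
python3 -c "
from h import *
print(close_job())"
```

```text
the job is handed in; nothing more can be done
None
```

I pushed the blue cassette in the left bay home with the fingertips. Then I pushed that bay's orange lever past its dead point, and it snapped into lock. I backed the gripper clear and handed the job in at about 13 s. The hand-in gives no verdict.

- **Cassette:** its front face is 9.7 mm behind the rail ends, where fully home would be 10 mm. Pushing harder, to about 10 N along the bay, did not move it, and it has stayed put since. My estimate of the bay's origin was about 1.5 mm off along its x, so I relied on this distance to the rails.
- **Lever:** the side camera puts the handle's surface at bay x of about 138 mm and 124 mm up. That fits the locked position (141 mm, centre 118 mm up). The scene-camera mask did not pick up this handle, so the number comes from one camera; the scene picture also shows it leaning back.
- **Forces:** readings at the end of each move stayed below about 13 N.
- **Rest of the bench:** the empty bay's handle is within about 2 mm of its starting position in the scene camera. The other things look unmoved by eye; I did not measure them.

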